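# Snap a relay module into its housing with a hand pusher

### The arm

A 7-joint arm with a two-finger parallel gripper is mounted at the origin on the work surface. World frame = base frame: x ahead of the robot, y to its left, z up, the work surface at z = 0. Lengths are in m, angles in rad, forces in N, time in s.
With the tool pointing down it reaches from about 0.4 to 0.85 m from the base axis. Payload 4.5 kg.
Tool frame: the origin (TCP) lies midway between the tips of the shut fingers; the grasp point (between the pads) lies 19 mm behind it; z points along the fingers, y is the direction in which the jaws open and shut (so a half turn about z gives the same grasp; the last joint's range is limited). The gripper opens to 88 mm and grips with 3 to 60 N. Pads are 18 mm wide; open, the fingers measure 123 mm over their backs; the gripper's body (75 mm by 187 mm) begins 45 mm behind the grasp point.
Start: joints at [-1.07, 0.689, -0.195, 1.565, 0.157, 0.902, -0.215], TCP at [0.281, 0.558, 0.239] pointing down, gripper open.
Joint ranges: [-3.01, 3.01], [-0.46, 2.08], [-1.47, 1.51], [0.13, 2.56], [-1, 4.14], [0.04, 2.09], [-2.66, 2.66]. Speed limits (rad/s): [2.57, 2.57, 3.14, 3.14, 3.14, 3.14, 3.14].

### API

Orientations are given as a unit quaternion [x, y, z, w].
In Python, from plant import r gives the robot as it stands. The module is installed in compiled form; this text tells all that it offers.
- The arm moves only by the tool carry_out, never from a script. Its argument "commands" is a list of rows, each a list of 6 numbers: the shift along the tool's x, y, z in m, then the turn, a rotation vector about the tool's x, y, z in degrees. In form: [[dx, dy, dz, wx, wy, wz], ...]. A call has 1 to 12 rows; each row is the pose to reach, as a shift and turn from the pose commanded when the call began, along the tool's axes at that moment; what a row does not reach only later rows make up. A row lasts 1/10 s, in which the tool goes at most 50 mm and 8.59 degrees, less where a joint would pass 70% of its speed; a pose out of reach is approached as far as the arm can. A call with a gripper value outside its range is refused whole. "fingers" is the closure in counts, from 0 (fully open) to 255 (shut), set as the call begins (left out, the last holds). The fingers move at their own pace and stop on an object; "grip_force" is the grip in N (left out, the last holds). Time passes only in rows, so rows that repeat a pose let the fingers close. It gives the time, the measured TCP pose, the force and the opening at its end, in the units of the state.
- r.get_state(): the state, without advancing time (a new reading comes with each control period).
- r.snapshot(name): name is "side" or "top" or "wrist"; returns a dict with "img" (400x640x3 uint8, blue, green, red), "intrinsics" (3x3 intrinsics, pixels), "extrinsics" (4x4, takes a point from camera to world coordinates); the wrist camera has in their place "tool_from_camera" (4x4, takes a point from camera to tool coordinates, whose origin is the TCP and whose axes are the flange's). Camera axes: x right, y down, z forward; pixel columns grow to the right and rows downward; lengths in m; the calibration is good to about 2 mm. The wrist camera is an equidistant fisheye: a pixel r from the principal point sees the ray r / f radians off the axis. A picture is of the moment at which its call begins: read the wrist's pose just before it. There is no depth.
- r.finish_job(): hands the job in, once; it reports no verdict.
Trained networks look in a picture, given as the dict that the camera call returned (one of the last four; its "shot" number tells which), for a name from the list of things; names that differ only in an ending like _2 or _b are one class to them, and where a whole thing is asked for, a point or a joint stands for the part that bears it (a point fixed in the world has none). Each returns a list of dicts, best first, with "p" (0 to 1); they miss things now and then, are a little off and sometimes report something else, mostly with a low value. They report only what shows in the picture. A call takes as long as a camera call. They do not tell look-alikes from the thing itself.
- r.spot_in(picture, label): "xyz" ([x, y, z] in m, in world coordinates, good to about 4 mm: the middle of the surface that is visible of it).
- r.spot_point(picture, label): "xyz" ([x, y, z] in m, in world coordinates, good to about 4 mm: a listed point, or the origin of a listed thing).
The state is a dict: "clock": time; "q": joint angles; "qd": joint speeds; "joint_torque": joint torques, N m; "tool_pos": TCP position; "eef_rot": TCP orientation; "contact_force": force on the tool from outside, world axes, zero at the start; "moment": the same for the moment, N m; "opening": opening from 0.0 (shut) to 1.0 (fully open).
Only numpy, scipy, OpenCV 4.12 (cv2) and the standard library are available. Lean on these libraries where they do the work, as an engineer would, in place of code of your own. Each camera call takes 0.05 s, during which the arm holds its last target.

### The job

Set the relay module loosely into the pocket of the grey housing, then take the aluminium pusher and press the module straight down with it until both spring catches click over its carrier plate and it stays home. Do the pressing with the pusher only, not with the fingers, and keep it gentle: the module cracks at about 22 newtons. Finally stand the pusher upright on the bench, clear of the housing, and leave the other things where they are.

Things in the scene. Friction and masses are not known exactly. Their poses are not given: they have to be found in the camera images.
- module_mid (a point): Relay module, loose, about 60 g, 23 mm tall, lying flat: grey carrier plate 54 (x) x 40 (y) x 5 mm, black block 30 (x) x 22 (y) x 18 mm centred on top. Grip the block by its upper half, across the 22 mm (y), so the fingers stay above the rim. A half turn about z makes no difference. Point: its centre, 11.5 mm above its underside; z up.
- pusher_mid (a point): Aluminium hand pusher, loose, about 180 g, standing: flat round foot 32 mm across, 18 mm tall, then a square stem 24 x 24 mm (faces square to x and y) up to 80 mm. Grip the stem with the fingertips just above the foot. Stands left or right of the housing, the module on the other side. Point: on its axis, 40 mm above its underside; z up.
- mouth (a point): Centre of the pocket's mouth at rim height, 55 mm above the bench, in the top of the fixed grey housing (100 x 86 mm). x is along the pocket's long side; pocket 57 (x) x 43 (y) mm, 1.5 mm play round the plate, top 4 mm of the walls sloped out as a lead-in. Set in loosely, the module rests on two light side springs with its underside about 6 mm below the rim; home, it is 24 mm (19 to 29) below.
- housing: The same fixed housing; origin under its centre, at bench height, axes as the mouth's. Feet reach 67 mm out along x, 5 mm high. Its inner socket (catches and pad) sits up to 4.5 mm higher or lower from unit to unit, unmeasured, so how deep home is must be felt. At the bottom a stiff rubber pad, 9 N/mm, meets the plate just before the click; the force then climbs: 12 to 16 N is home.
- catch_a (a joint): Steel spring catch with a sloped top at the pocket's -x end: how far it is pushed back, m. 0: sprung fully in (pocket empty, or plate home beneath it); 0.003: plate passing. Way down: the side springs give at 2 to 6 N, the two slopes peak at 4 to 8 N, it slides easily for some 6 mm, then both catches click over the plate at 2 to 7 N as it meets the pad. Before that it is not held.
- catch_b (a joint): The like spring catch at the pocket's +x end: how far it is pushed back, in m; 0 is sprung fully in, about 0.003 while the plate is passing.
- speaker: Bystander, leave alone: small round loudspeaker, 54 mm across, 24 mm high; origin under its centre
- relay_a: Bystander, leave alone: loose black relay, 29 x 13 x 16 mm; origin under its centre
- relay_b: Bystander, leave alone: loose black relay, 29 x 13 x 16 mm; origin under its centre
- solder_reel: Bystander, leave alone: white reel, 56 mm across, 34 mm high; origin under its centre
- driver: Bystander, leave alone: screwdriver lying down, 170 mm long; origin under its centre
- board: Bystander, leave alone: small circuit board, 45 x 32 mm, 18 mm high; origin under its centre
- flux_jar: Bystander, leave alone: small jar, 44 mm across, 45 mm high; origin under its centre
Not all that is in view belongs to the job. What is shaped like the part that bears pusher_mid but red is not meant.

How it is judged:
On the way, in this order (a step that is already met when the one before it is completed fails the run):
1. the module rests loosely in the mouth of the pocket, let go of (z of module_mid in the frame of mouth between -0.0059 and 0.01 m and horizontal distance between module_mid and mouth below 0.005 m and angle between module_mid's own z axis and vertical below 0.12 rad and contact force between the fingers and module below 0.1 N), for 0.2 s.
2. the module is home under both catches while the pusher presses on it (z of module_mid in the frame of mouth below -0.0059 m and horizontal distance between module_mid and mouth below 0.004 m and angle between module_mid's own z axis and vertical below 0.07 rad and value of joint each of catch_a, catch_b below 0.0015 m and contact force between pusher and module above 4 N), for 0.02 s.
At the end, for the whole second after the job is handed in: Module level (0.07 rad) in the pocket, centred within 4 mm, its centre at least 5.9 mm below the rim, both catches sprung back in (pushed back under 1.5 mm); pusher upright (0.08 rad) on the bench, its axis over 80 mm from the pocket centre; both at rest (z of module_mid in the frame of mouth below -0.0059 m and horizontal distance between module_mid and mouth below 0.004 m and angle between module_mid's own z axis and vertical below 0.07 rad and value of joint each of catch_a, catch_b below 0.0015 m and linear speed of each of module, pusher below 0.01 m/s and angle between pusher_mid's own z axis and vertical below 0.08 rad and height (world z) of pusher_mid between 0.035 and 0.045 m and horizontal distance between pusher_mid and mouth above 0.08 m); the robot touches nothing.
It fails at once if the pusher presses on the module with more than 22 N (contact force between pusher and module above 22 N).
It fails at once if the fingers push the module down past its loose resting height, or touch it there (contact force between the fingers and module above 1 N and z of module_mid in the frame of mouth below -0.0059 m and horizontal distance between module_mid and mouth below 0.02 m).
It fails at once if another thing on the bench is shifted by more than 25 mm (distance of any of speaker, relay_a, relay_b, solder_reel, driver, board, flux_jar from where it was at the start of the episode above 0.025 m).
It also fails if it takes over 67 s, if anything falls off the work surface, if the arm or the gripper's body presses on something with over 40 N, if the wrist force passes 120 N, or if a joint passes its speed limit or range.

## Working session

There is one attempt and no reset: what is moved stays moved. The work goes in short steps, Python scripts to look and compute and a tool call to move; the robot and the scene stay as the last step left them, time stands still between calls to the robot, and variables do not carry over. Pictures are saved under pics/ and viewed, and the job is handed in when it is done.

Besides the shell and the picture viewer there is one more tool, called after "Call:" as name([rows], argument=value, ...), one row to a line, values as JSON. carry_out: Moves the arm, as the interface text tells. Its arguments: {"type":"object","properties":{"commands":{"type":"array","items":{"type":"array","items":{"type":"number"}}},"fingers":{"type":"number"},"grip_force":{"type":"number"}},"required":["commands"]}

```bash
mkdir -p pics
cat > h.py <<'E'
import numpy as np, cv2
from plant import r
from scipy.spatial.transform import Rotation as R
def st():
    s=r.get_state(); print('t',round(s['clock'],2),'pos',np.round(s['tool_pos'],4),'rot',np.round(s['eef_rot'],4),'F',np.round(s['contact_force'],2),'op',round(s['opening'],3),'q',np.round(s['q'],2)); return s
def save(p,n): cv2.imwrite(f'pics/{n}.png',p['img'])
E
python3 - <<'E'
from h import *
s=st()
print(R.from_quat(s['eef_rot']).as_matrix().round(3))
for c in ['side','top']:
    p=r.snapshot(c); save(p,c+'0'); print(c,p['intrinsics'].tolist() if hasattr(p['intrinsics'],'tolist') else p['intrinsics'],np.round(p['extrinsics'],3).tolist())
    for n in ['module_mid','pusher_mid','mouth','housing','speaker','relay_a','solder_reel','driver','board','flux_jar']:
        print(n,[(np.round(d['xyz'],4).tolist(),round(d['p'],2)) for d in r.spot_point(p,n)])
E
```

```text
t 0.0 pos [0.281  0.5575 0.2379] rot [ 2.312e-01  9.729e-01 -9.000e-04 -2.000e-04] F [-0.86 -0.07 -0.34] op 0.999 q [-1.07  0.69 -0.19  1.57  0.16  0.9  -0.22]
[[-0.893  0.45  -0.001]
 [ 0.45   0.893 -0.002]
 [-0.    -0.002 -1.   ]]
side [[468.540761185205, 0.0, 319.9210659348457], [0.0, 468.540761185205, 201.18222021213725], [0.0, 0.0, 1.0]] [[-0.717, -0.374, 0.589, 0.014], [-0.697, 0.398, -0.596, 0.565], [-0.011, -0.838, -0.546, 0.559], [0.0, 0.0, 0.0, 1.0]]
module_mid [([0.4401, -0.2673, 0.0131], 0.83)]
pusher_mid [([0.404, 0.3036, 0.0398], 0.82), ([0.4716, 0.2689, 0.0431], 0.65)]
mouth [([0.595, 0.017, 0.0528], 0.93)]
housing [([0.596, 0.0178, 0.0016], 0.86)]
speaker [([0.7239, 0.1287, -0.0006], 0.68)]
relay_a [([0.3736, 0.1052, -0.0017], 0.68), ([0.3816, -0.109, -0.0015], 0.55)]
solder_reel [([0.7359, -0.1228, -0.0001], 0.57)]
driver [([0.698, -0.2984, 0.0004], 0.68)]
board [([0.6964, 0.2829, 0.0001], 0.93), ([0.5974, 0.0191, 0.0022], 0.6)]
flux_jar [([0.3825, -0.0202, 0.0045], 0.88), ([0.4409, -0.2679, 0.0121], 0.49)]
top [[454.66372648996906, 0.0, 318.4276027413575], [0.0, 454.66372648996906, 195.43488968508342], [0.0, 0.0, 1.0]] [[0.016, -0.996, 0.087, 0.462], [-1.0, -0.016, 0.01, 0.014], [-0.008, -0.088, -0.996, 1.138], [0.0, 0.0, 0.0, 1.0]]
module_mid [([0.4404, -0.2683, 0.0124], 0.81)]
pusher_mid [([0.4727, 0.2751, 0.0398], 0.75), ([0.4075, 0.3035, 0.0392], 0.52)]
mouth [([0.5949, 0.0184, 0.0555], 0.87), ([0.5977, 0.0173, -0.0006], 0.25)]
housing [([0.5992, 0.0118, -0.0008], 0.89)]
speaker [([0.7394, -0.124, 0.0045], 0.58), ([0.7242, 0.1311, 0.0025], 0.56)]
relay_a [([0.3868, -0.1091, 0.0019], 0.42), ([0.3757, 0.1068, -0.0013], 0.39)]
solder_reel [([0.7375, -0.1236, 0.0057], 0.96), ([0.7016, -0.3019, -0.0055], 0.67), ([0.5971, 0.0196, 0.052], 0.45)]
driver [([0.701, -0.3014, -0.001], 0.63)]
board [([0.3871, -0.1112, 0.0009], 0.52)]
flux_jar [([0.3798, -0.0231, 0.0016], 0.56)]
```

View pics/top0.png

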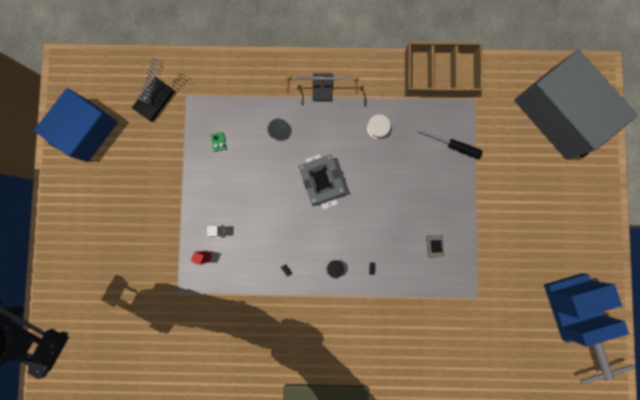

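View pics/side0.png

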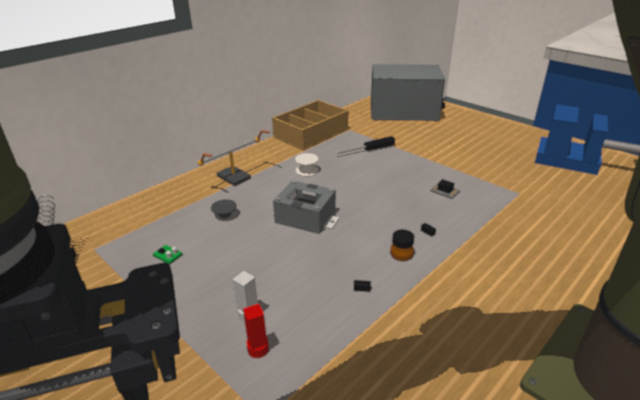

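The top view shows two candidates of the pusher's shape: an aluminium one at top (222,231) / side (246,290), and a red one at (203,257) / (256,330). The aluminium one, about (0.472, 0.272), is meant. I'll confirm it in an enlarged crop and measure the yaws.

Run:
```python
from h import *
t=cv2.imread('pics/top0.png')
def c(u,v,w=40): return cv2.resize(t[v-w:v+w,u-w:u+w],(390,390),interpolation=cv2.INTER_CUBIC)
a=c(323,180);b=c(436,246,25);d=c(214,243,25)
s=cv2.imread('pics/side0.png')
e=cv2.resize(s[250:370,190:310],(390,390),interpolation=cv2.INTER_CUBIC)[:200]
cv2.imwrite('pics/crop1.png',cv2.resize(np.vstack([np.hstack([a,b]),np.hstack([d,np.vstack([e,e])[:390]])]),(600,600)))
```

```text
(no output)
```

View pics/crop1.png

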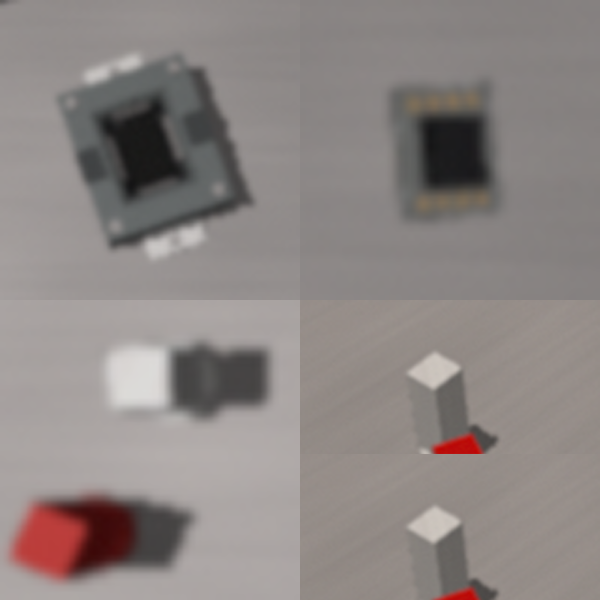

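```bash
cat >> h.py <<'E'
def goal(pos,yaw_y):
    """delta in tool axes to bring TCP to pos, tool z straight down, tool y at world angle yaw_y(deg)"""
    s=st(); M=R.from_quat(s['eef_rot'])
    a=np.radians(yaw_y); y=np.array([np.cos(a),np.sin(a),0]); z=np.array([0,0,-1.]); x=np.cross(y,z)
    T=R.from_matrix(np.c_[x,y,z])
    d=M.inv().apply(np.array(pos)-s['tool_pos']); w=(M.inv()*T).as_rotvec(degrees=True)
    print('GOAL',np.round(d,4).tolist(),np.round(w,2).tolist()); return d,w
E
python3 - <<'E'
from h import *
goal([0.57,0.05,0.26],110)
E
```

```text
t 1.1 pos [0.2812 0.5582 0.2388] rot [ 0.2313  0.9729  0.     -0.    ] F [-0.38  0.49 -0.37] op 1.001 q [-1.07  0.69 -0.19  1.57  0.16  0.9  -0.22]
GOAL [-0.4865, -0.3239, -0.0213] [0.0, 0.0, -46.74]
```

Call:
carry_out([
  [-0.487,-0.324,-0.021,0,0,-46.7],
  [-0.487,-0.324,-0.021,0,0,-46.7],
  [-0.487,-0.324,-0.021,0,0,-46.7],
  [-0.487,-0.324,-0.021,0,0,-46.7],
  [-0.487,-0.324,-0.021,0,0,-46.7],
  [-0.487,-0.324,-0.021,0,0,-46.7],
  [-0.487,-0.324,-0.021,0,0,-46.7],
  [-0.487,-0.324,-0.021,0,0,-46.7],
  [-0.487,-0.324,-0.021,0,0,-46.7],
  [-0.487,-0.324,-0.021,0,0,-46.7],
  [-0.487,-0.324,-0.021,0,0,-46.7],
  [-0.487,-0.324,-0.021,0,0,-46.7],
], fingers=0)

```text
clock: 2.3
tool_pos: [0.5719, 0.0452, 0.2598]
eef_rot: [-0.171, 0.985, -0.001, 0.0]
contact_force: [-0.2, 0.2, 0.1]
opening: 1.004
```

Call:
carry_out([
  [0,0,0,0,0,0],
  [0,0,0,0,0,0],
  [0,0,0,0,0,0],
])

```text
clock: 2.6
tool_pos: [0.5697, 0.0515, 0.2598]
eef_rot: [-0.174, 0.985, 0.001, -0.0]
contact_force: [-0.2, 1.7, -0.3]
opening: 0.998
```

Run:
```python
from h import *
s=st()
p=r.snapshot('wrist'); save(p,'w1'); print({k:(np.round(v,4).tolist()) for k,v in p.items() if k!='img' })
for n in ['mouth','housing','pusher_mid','module_mid']:
    print(n,[(np.round(d['xyz'],4).tolist(),round(d['p'],2)) for d in r.spot_point(p,n)])
```

```text
t 2.6 pos [0.5697 0.0515 0.2598] rot [-1.745e-01  9.847e-01  6.000e-04 -1.000e-04] F [-0.15  1.68 -0.33] op 0.998 q [ 0.12  0.63 -0.5   1.69  0.36  0.91  1.4 ]
{'intrinsics': [[309.7069, 0.0, 322.0733], [0.0, 309.7069, 196.1825], [0.0, 0.0, 1.0]], 'tool_from_camera': [[-0.0008, -0.9503, -0.3113, 0.0813], [1.0, -0.0003, -0.0016, -0.0012], [0.0014, -0.3113, 0.9503, -0.1468], [0.0, 0.0, 0.0, 1.0]], 'shot': 3}
mouth [([0.5986, 0.0188, 0.0557], 0.83)]
housing [([0.5996, 0.0178, 0.0023], 0.73), ([0.3816, -0.0178, -0.0005], 0.18)]
pusher_mid [([0.4064, 0.3042, 0.037], 0.98), ([0.4695, 0.2698, 0.0435], 0.85)]
module_mid [([0.4391, -0.2631, 0.0123], 0.95)]
```

View pics/w1.png

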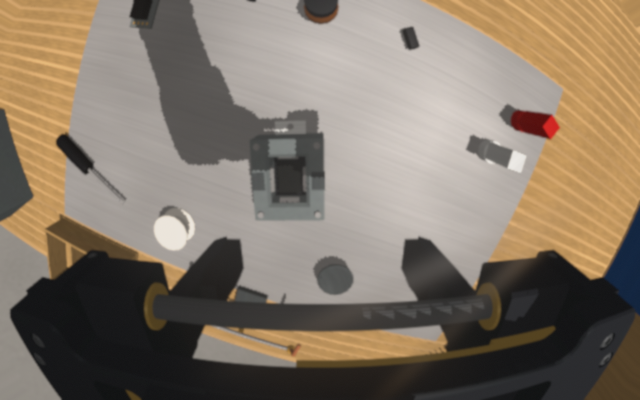

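```bash
cat >> h.py <<'E'
def rect(p,s,cx,cy,z,half,N=600,wrist=True,ang=0):
    """orthorectified view on plane z; image up = axis at angle ang (deg) , left = +90"""
    k=np.array(p['intrinsics']); g=(np.arange(N)+.5)/N*2-1
    L,U=np.meshgrid(-g*half,-g*half)  # left coord, up coord
    a=np.radians(ang); X=cx+U*np.cos(a)-L*np.sin(a); Y=cy+U*np.sin(a)+L*np.cos(a)
    P=np.stack([X,Y,np.full_like(X,z)],-1)
    if wrist:
        P=R.from_quat(s['eef_rot']).inv().apply(P.reshape(-1,3)-s['tool_pos']).reshape(P.shape)
        T=np.array(p['tool_from_camera'])
    else: T=np.array(p['extrinsics'])
    C=(P-T[:3,3])@T[:3,:3]
    if wrist:
        rr=np.hypot(C[...,0],C[...,1]); th=np.arctan2(rr,C[...,2]); q=C[...,:2]/np.maximum(rr,1e-9)[...,None]*th[...,None]
    else: q=C[...,:2]/C[...,2:]
    m=(q*[k[0,0],k[1,1]]+[k[0,2],k[1,2]]).astype(np.float32)
    o=cv2.remap(p['img'],m[...,0],m[...,1],cv2.INTER_CUBIC)
    for i in range(0,N,N//12): o[i,::4]=(0,255,255); o[::4,i]=(0,255,255)
    return o
E
python3 - <<'E'
from h import *
s=st()
p=r.snapshot('wrist')
a=rect(p,s,.597,.018,.055,.06,400,ang=20)
b=rect(p,s,.471,.270,.080,.06,400)
cv2.imwrite('pics/r1.png',np.hstack([a,b]))
E
```

```text
t 2.85 pos [0.57   0.0508 0.2599] rot [-1.743e-01  9.847e-01  1.000e-04  0.000e+00] F [ 0.46 -0.21 -0.01] op 1.0 q [ 0.12  0.63 -0.5   1.69  0.36  0.91  1.4 ]
```

View pics/r1.png

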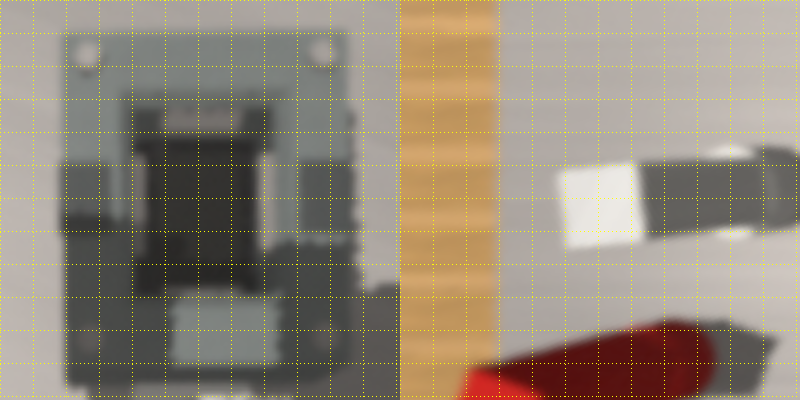

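Run:
```python
from h import *
goal([0.44,-0.267,0.16],95)
```

```text
t 2.9 pos [0.5701 0.0505 0.2598] rot [-1.740e-01  9.847e-01  1.000e-04  0.000e+00] F [-0.45 -0.64 -0.67] op 1.001 q [ 0.12  0.63 -0.5   1.69  0.36  0.91  1.4 ]
GOAL [0.2311, -0.2537, 0.0998] [0.01, 0.0, 15.05]
```

Call:
carry_out([
  [0.231,-0.254,0.1,0,0,15],
  [0.231,-0.254,0.1,0,0,15],
  [0.231,-0.254,0.1,0,0,15],
  [0.231,-0.254,0.1,0,0,15],
  [0.231,-0.254,0.1,0,0,15],
  [0.231,-0.254,0.1,0,0,15],
  [0.231,-0.254,0.1,0,0,15],
  [0.231,-0.254,0.1,0,0,15],
  [0.231,-0.254,0.1,0,0,15],
  [0.231,-0.254,0.1,0,0,15],
  [0.231,-0.254,0.1,0,0,15],
  [0.231,-0.254,0.1,0,0,15],
])

```text
clock: 4.1
tool_pos: [0.4412, -0.2662, 0.1602]
eef_rot: [-0.045, 0.999, 0.0, 0.001]
contact_force: [-0.1, 1.2, -0.9]
opening: 1.002
```

Run:
```python
from h import *
s=st()
p=r.snapshot('wrist'); save(p,'w2')
print([(np.round(d['xyz'],4).tolist(),round(d['p'],2)) for d in r.spot_point(p,'module_mid')])
a=rect(p,s,.44,-.267,.023,.05,400,ang=5)
b=rect(p,s,.44,-.267,.005,.05,400,ang=5)
cv2.imwrite('pics/r2.png',np.hstack([a,b]))
```

```text
t 4.1 pos [ 0.4412 -0.2662  0.1602] rot [-4.49e-02  9.99e-01  1.00e-04  7.00e-04] F [-0.05  1.24 -0.86] op 1.002 q [ 0.69  0.69 -0.39  1.97  0.46  0.57  1.65]
[([0.4387, -0.2672, 0.0117], 0.68)]
```

View pics/r2.png

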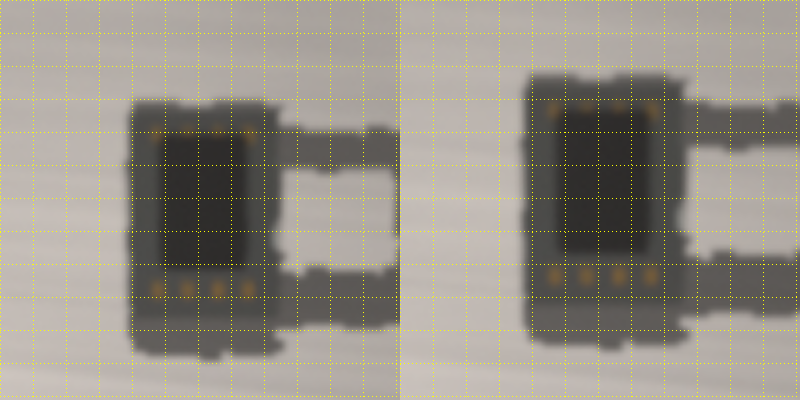

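Run:
```python
from h import *
goal([0.4415,-0.2676,0.013],95)
```

```text
t 4.2 pos [ 0.4407 -0.2669  0.16  ] rot [-4.43e-02  9.99e-01  0.00e+00  4.00e-04] F [-0.9   0.3  -0.31] op 1.003 q [ 0.69  0.69 -0.39  1.97  0.46  0.57  1.65]
GOAL [-0.0006, -0.0008, 0.147] [0.0, 0.04, 0.08]
```

Call:
carry_out([
  [-0.001,-0.001,0.04,0,0,0],
  [-0.001,-0.001,0.08,0,0,0],
  [-0.001,-0.001,0.11,0,0,0],
  [-0.001,-0.001,0.13,0,0,0],
  [-0.001,-0.001,0.14,0,0,0],
  [-0.001,-0.001,0.147,0,0,0],
  [-0.001,-0.001,0.147,0,0,0],
  [-0.001,-0.001,0.147,0,0,0],
])

```text
clock: 5.0
tool_pos: [0.4416, -0.269, 0.0134]
eef_rot: [-0.043, 0.999, -0.0, 0.001]
contact_force: [-0.0, -0.6, 0.5]
opening: 0.997
```

Call:
carry_out([
  [0,0,0,0,0,0],
  [0,0,0,0,0,0],
  [0,0,0,0,0,0],
  [0,0,0,0,0,0],
  [0,0,0,0,0,0],
  [0,0,0,0,0,0],
  [0,0,0,0,0,0],
  [0,0,0,0,0,0],
  [0,0,0,0,0,0],
  [0,0,0,0,0,0],
], fingers=255, grip_force=12)

```text
clock: 6.0
tool_pos: [0.441, -0.2687, 0.0126]
eef_rot: [-0.043, 0.999, 0.0, -0.0]
contact_force: [0.2, -0.1, 0.7]
opening: 0.247
```

Call:
carry_out([
  [0,0,-0.02,0,0,0],
  [0,0,-0.05,0,0,0],
  [0,0,-0.09,0,0,0],
  [0,0,-0.12,0,0,0],
  [0,0,-0.12,0,0,0],
  [0,0,-0.12,0,0,0],
])

```text
clock: 6.6
tool_pos: [0.4409, -0.2691, 0.133]
eef_rot: [-0.043, 0.999, -0.0, 0.0]
contact_force: [-0.3, -0.1, -0.9]
opening: 0.246
```

Run:
```python
from h import *
s=st()
p=r.snapshot('wrist'); save(p,'w3')
print([(np.round(d['xyz'],4).tolist(),round(d['p'],2)) for d in r.spot_point(p,'module_mid')])
```

```text
t 6.6 pos [ 0.4409 -0.2691  0.133 ] rot [-4.300e-02  9.991e-01 -3.000e-04  4.000e-04] F [-0.28 -0.1  -0.89] op 0.246 q [ 0.68  0.73 -0.37  1.98  0.51  0.51  1.61]
[([0.4371, -0.2685, 0.1303], 0.77), ([0.5998, 0.017, -0.0031], 0.17)]
```

View pics/w3.png

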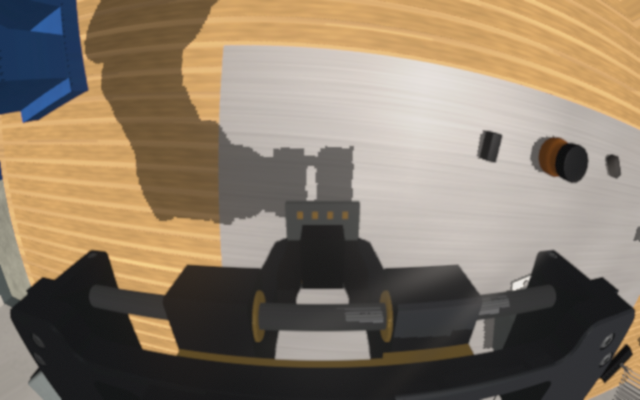

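Run:
```python
from h import *
s=st()
p=r.snapshot('wrist')
a=rect(p,s,.4409,-.2691,.1254,.05,600,ang=4.93)
cv2.imwrite('pics/r3.png',a)
```

```text
t 6.7 pos [ 0.4401 -0.2686  0.1317] rot [-4.320e-02  9.991e-01  4.000e-04 -1.000e-03] F [-0.04  0.45 -0.43] op 0.255 q [ 0.68  0.74 -0.36  1.98  0.51  0.52  1.61]
```

View pics/r3.png

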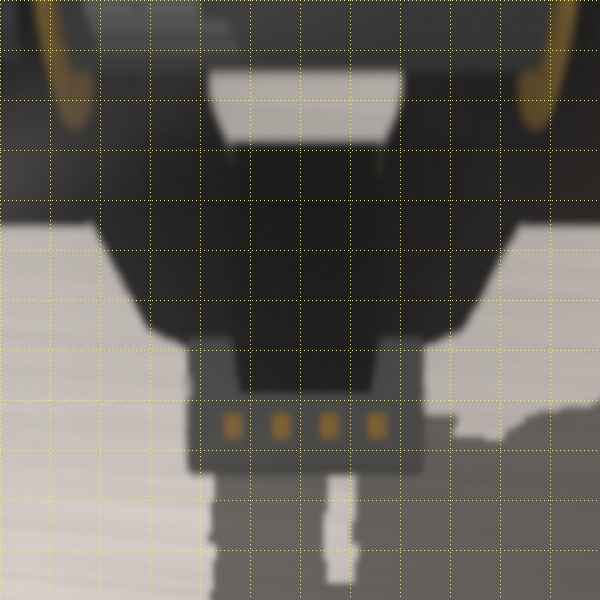

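Run:
```python
from h import *
goal([0.5985,0.0175,0.133],110.4)
```

```text
t 6.75 pos [ 0.4401 -0.2685  0.1315] rot [-4.330e-02  9.991e-01  6.000e-04 -1.200e-03] F [ 0.98 -0.21 -0.86] op 0.246 q [ 0.68  0.74 -0.36  1.98  0.51  0.52  1.61]
GOAL [-0.1825, 0.2712, -0.0016] [0.09, -0.12, -15.44]
```

Call:
carry_out([
  [-0.02,0.03,-0.002,0,0,-3],
  [-0.05,0.075,-0.002,0,0,-6],
  [-0.08,0.12,-0.002,0,0,-9],
  [-0.11,0.165,-0.002,0,0,-12],
  [-0.14,0.21,-0.002,0,0,-15.4],
  [-0.165,0.245,-0.002,0,0,-15.4],
  [-0.1825,0.271,-0.002,0,0,-15.4],
  [-0.1825,0.271,-0.002,0,0,-15.4],
  [-0.1825,0.271,-0.002,0,0,-15.4],
  [-0.1825,0.271,0.02,0,0,-15.4],
  [-0.1825,0.271,0.04,0,0,-15.4],
  [-0.1825,0.271,0.04,0,0,-15.4],
])

```text
clock: 7.95
tool_pos: [0.5962, 0.0139, 0.0896]
eef_rot: [-0.176, 0.984, -0.001, -0.004]
contact_force: [-0.6, -0.5, -0.1]
opening: 0.245
```

Call:
carry_out([
  [0,0,0,0,0,0],
  [0,0,0,0,0,0],
  [0,0,0,0,0,0],
])

```text
clock: 8.25
tool_pos: [0.5999, 0.0166, 0.0936]
eef_rot: [-0.176, 0.984, -0.0, 0.001]
contact_force: [0.4, -0.5, -0.7]
opening: 0.246
```

Run:
```python
from h import *
s=st()
p=r.snapshot('wrist');save(p,'w4')
x,y,z=s['tool_pos']; yw=2*np.degrees(np.arctan2(s['eef_rot'][1],s['eef_rot'][0]))
M=R.from_quat(s['eef_rot']).as_matrix(); ang=np.degrees(np.arctan2(M[1,1],M[0,1]))-90; print(ang)
a=rect(p,s,x,y,z-.008,.06,400,ang=ang)
b=rect(p,s,x,y,.055,.06,400,ang=ang)
cv2.imwrite('pics/r4.png',np.hstack([a,b]))
```

```text
t 8.25 pos [0.5999 0.0166 0.0936] rot [-1.764e-01  9.843e-01 -1.000e-04  7.000e-04] F [ 0.39 -0.52 -0.65] op 0.246 q [ 0.11  0.87 -0.37  1.75  0.51  0.61  1.36]
20.320903402990155
```

View pics/r4.png

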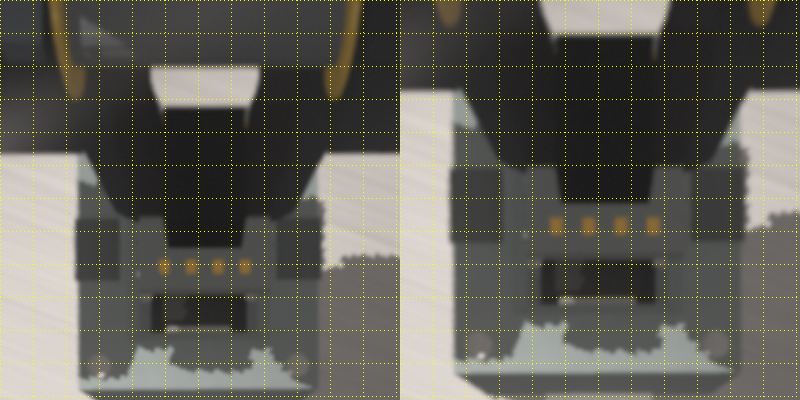

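View pics/w4.png

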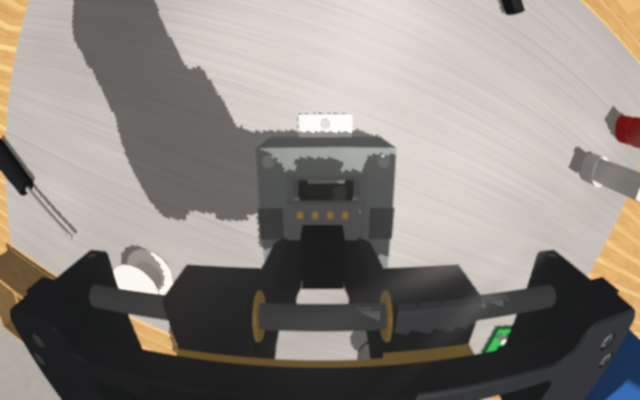

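Run:
```python
from h import *
s=st()
p=r.snapshot('wrist')
x,y,z=s['tool_pos']
M=R.from_quat(s['eef_rot']).as_matrix(); ang=np.degrees(np.arctan2(M[1,1],M[0,1]))-90; print(ang)
b=rect(p,s,x,y,.055,.06,1200,ang=ang)[500:1200]
a=rect(p,s,x,y,z-.008,.06,1200,ang=ang)[500:1000,200:1000]
cv2.imwrite('pics/r5a.png',a)
cv2.imwrite('pics/r5.png',cv2.resize(b,(800,467)))
```

```text
t 8.3 pos [0.5999 0.0167 0.0936] rot [-1.765e-01  9.843e-01 -1.000e-04  8.000e-04] F [-0.1   1.07 -0.17] op 0.245 q [ 0.11  0.87 -0.37  1.75  0.51  0.61  1.36]
20.333374684391927
```

View pics/r5.png

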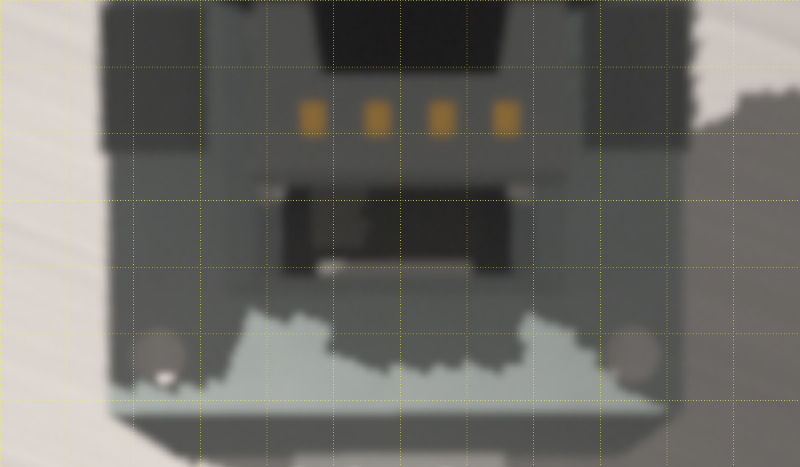

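View pics/r5a.png

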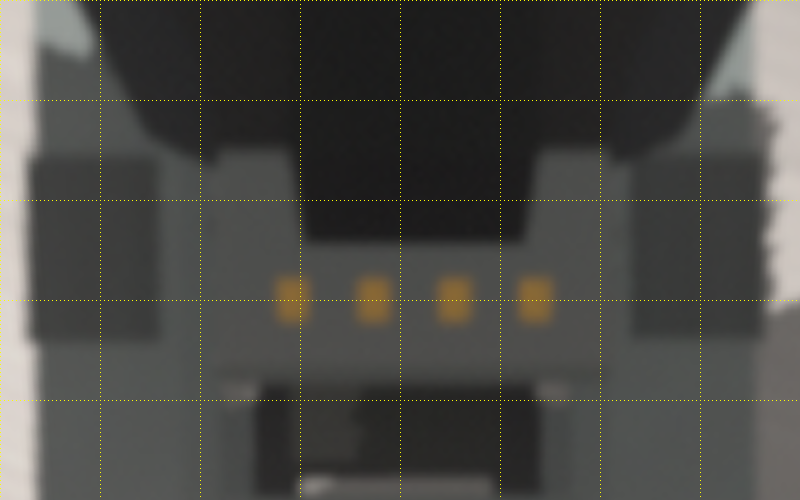

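Call:
carry_out([
  [0.0014,0.0017,0,0,0,0],
  [0.0014,0.0017,0.008,0,0,0],
  [0.0014,0.0017,0.014,0,0,0],
  [0.0014,0.0017,0.02,0,0,0],
  [0.0014,0.0017,0.024,0,0,0],
  [0.0014,0.0017,0.024,0,0,0],
  [0.0014,0.0017,0.024,0,0,0],
])

```text
clock: 9.05
tool_pos: [0.5975, 0.0181, 0.0685]
eef_rot: [-0.177, 0.984, 0.0, -0.0]
contact_force: [-0.1, -0.6, -0.5]
opening: 0.25
```

Run:
```python
from h import *
s=st()
p=r.snapshot('wrist');save(p,'w5')
x,y,z=s['tool_pos']
M=R.from_quat(s['eef_rot']).as_matrix(); ang=np.degrees(np.arctan2(M[1,1],M[0,1]))-90; print(ang)
b=rect(p,s,x,y,.055,.06,1200,ang=ang)[500:1200]
cv2.imwrite('pics/r6.png',cv2.resize(b,(800,467)))
```

```text
t 9.05 pos [0.5975 0.0181 0.0685] rot [-1.767e-01  9.843e-01  0.000e+00 -1.000e-04] F [-0.13 -0.61 -0.5 ] op 0.25 q [ 0.09  0.91 -0.35  1.76  0.53  0.56  1.34]
20.35827675056845
```

View pics/r6.png

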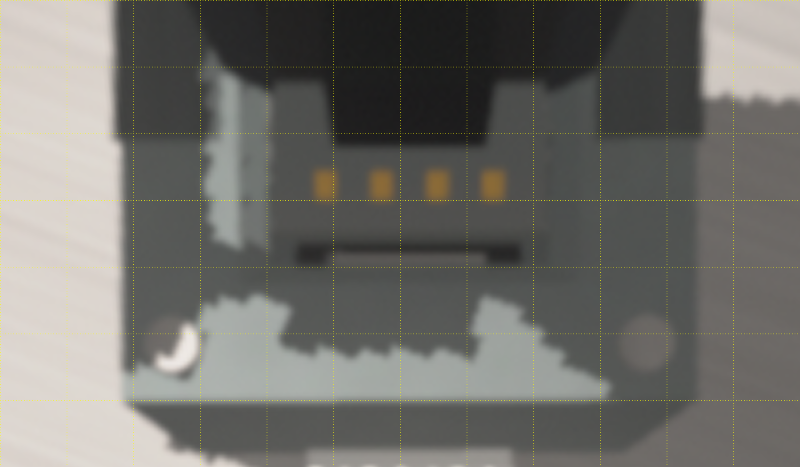

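Call:
carry_out([
  [0,0,0.002,0,0,0],
  [0,0,0.004,0,0,0],
  [0,0,0.005,0,0,0],
  [0,0,0.005,0,0,0],
  [0,0,0.005,0,0,0],
])

```text
clock: 9.6
tool_pos: [0.5975, 0.0181, 0.0637]
eef_rot: [-0.177, 0.984, 0.0, 0.0]
contact_force: [0.4, 0.0, -1.6]
opening: 0.242
```

Run:
```python
from h import *
for i in range(3): s=st(); p=r.snapshot('wrist')
save(p,'w6')
x,y,z=s['tool_pos']
M=R.from_quat(s['eef_rot']).as_matrix(); ang=np.degrees(np.arctan2(M[1,1],M[0,1]))-90; print(ang)
b=rect(p,s,x,y,.055,.06,1200,ang=ang)[500:1200]
cv2.imwrite('pics/r7.png',cv2.resize(b,(800,467)))
```

```text
t 9.6 pos [0.5975 0.0181 0.0637] rot [-0.1767  0.9843  0.      0.    ] F [ 0.45  0.   -1.56] op 0.242 q [ 0.09  0.92 -0.34  1.77  0.53  0.55  1.33]
t 9.65 pos [0.5975 0.0181 0.0637] rot [-1.767e-01  9.843e-01  0.000e+00  1.000e-04] F [ 0.98  0.25 -0.42] op 0.249 q [ 0.09  0.92 -0.34  1.77  0.53  0.55  1.33]
t 9.7 pos [0.5975 0.0181 0.0638] rot [-1.767e-01  9.843e-01  1.000e-04  1.000e-04] F [ 0.36  1.16 -0.52] op 0.243 q [ 0.09  0.92 -0.34  1.77  0.53  0.55  1.33]
20.355723117289358
```

View pics/r7.png

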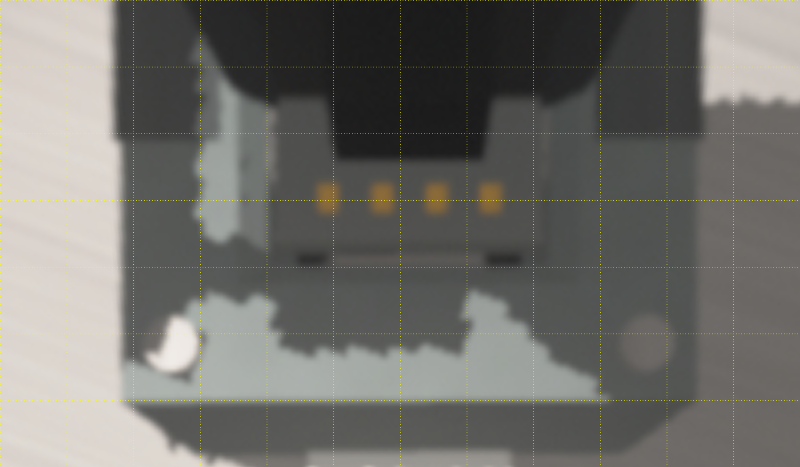

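Call:
carry_out([
  [0,0,0.001,0,0,0],
  [0,0,0.0015,0,0,0],
  [0,0,0.0015,0,0,0],
])

```text
clock: 10.05
tool_pos: [0.5974, 0.018, 0.0621]
eef_rot: [-0.177, 0.984, 0.0, -0.0]
contact_force: [0.0, 0.2, -1.2]
opening: 0.249
```

Call:
carry_out([
  [0,0,0,0,0,0],
  [0,0,0,0,0,0],
  [0,0,0,0,0,0],
  [0,0,0,0,0,0],
  [0,0,0,0,0,0],
  [0,0,-0.03,0,0,0],
  [0,0,-0.06,0,0,0],
  [0,0,-0.1,0,0,0],
  [0,0,-0.1,0,0,0],
  [0,0,-0.1,0,0,0],
], fingers=0)

```text
clock: 11.05
tool_pos: [0.598, 0.0179, 0.163]
eef_rot: [-0.177, 0.984, -0.0, 0.001]
contact_force: [0.5, -0.3, -0.8]
opening: 0.996
```

Run:
```python
from h import *
s=st(); p=r.snapshot('wrist')
print([(np.round(d['xyz'],4).tolist(),round(d['p'],2)) for d in r.spot_point(p,'module_mid')])
save(p,'w7')
x,y,z=s['tool_pos']
b=rect(p,s,.5975,.0181,.055,.06,600,ang=20.36)
cv2.imwrite('pics/r8.png',b)
goal([.4692,.2694,.15],96)
```

```text
t 11.05 pos [0.598  0.0179 0.163 ] rot [-1.766e-01  9.843e-01 -1.000e-04  9.000e-04] F [ 0.53 -0.33 -0.78] op 0.996 q [ 0.14  0.78 -0.43  1.71  0.45  0.75  1.41]
[([0.594, 0.0176, 0.058], 0.6)]
t 11.15 pos [0.5966 0.0177 0.1612] rot [-1.767e-01  9.843e-01 -1.000e-04 -1.000e-03] F [ 0.72  0.64 -0.41] op 0.997 q [ 0.14  0.78 -0.43  1.72  0.45  0.75  1.41]
GOAL [0.0319, 0.2803, 0.0113] [-0.0, -0.12, 14.36]
```

View pics/r8.png

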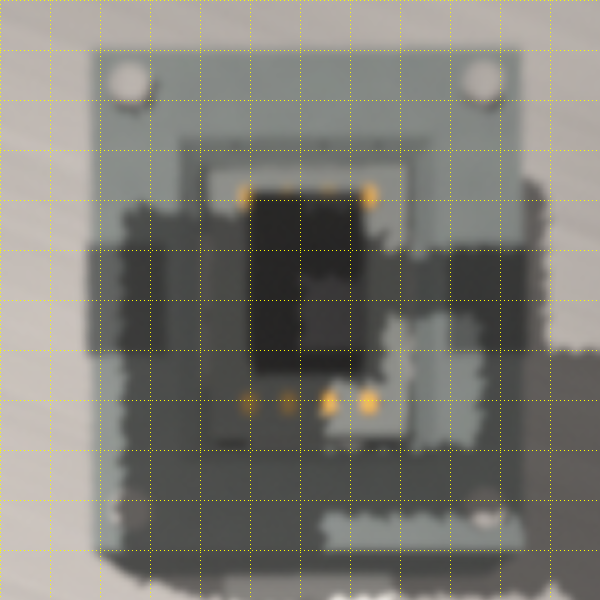

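Call:
carry_out([
  [0.032,0.28,0.011,0,0,14.4],
  [0.032,0.28,0.011,0,0,14.4],
  [0.032,0.28,0.011,0,0,14.4],
  [0.032,0.28,0.011,0,0,14.4],
  [0.032,0.28,0.011,0,0,14.4],
  [0.032,0.28,0.011,0,0,14.4],
  [0.032,0.28,0.011,0,0,14.4],
  [0.032,0.28,0.011,0,0,14.4],
  [0.032,0.28,0.011,0,0,14.4],
  [0.032,0.28,0.011,0,0,14.4],
])

```text
clock: 12.15
tool_pos: [0.4709, 0.2674, 0.1508]
eef_rot: [-0.05, 0.999, -0.001, -0.0]
contact_force: [-0.8, -0.6, -0.9]
opening: 0.999
```

Run:
```python
from h import *
s=st(); p=r.snapshot('wrist')
print([(np.round(d['xyz'],4).tolist(),round(d['p'],2)) for d in r.spot_point(p,'pusher_mid')])
a=rect(p,s,.4692,.2694,.080,.05,400,ang=6)
b=rect(p,s,.4692,.2694,.018,.05,400,ang=6)
cv2.imwrite('pics/r9.png',np.hstack([a,b]))
save(p,'w8')
```

```text
t 12.15 pos [0.4709 0.2674 0.1508] rot [-5.050e-02  9.987e-01 -7.000e-04 -2.000e-04] F [-0.84 -0.63 -0.86] op 0.999 q [-0.43  0.72 -0.29  1.9   0.35  0.58  0.73]
[([0.4052, 0.3036, 0.0379], 0.96), ([0.4681, 0.2701, 0.0439], 0.73)]
```

View pics/r9.png

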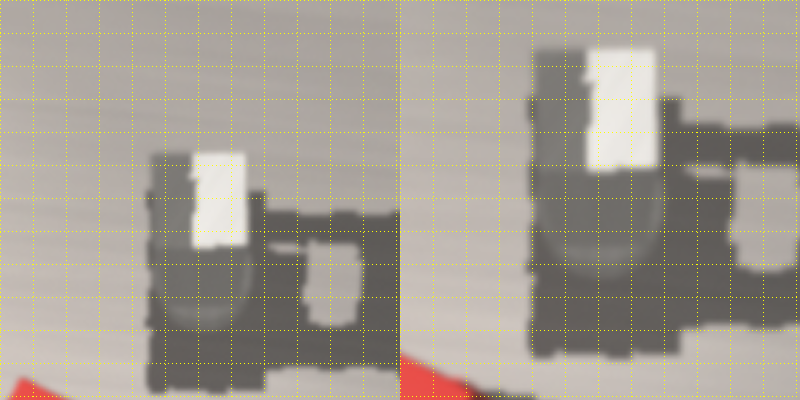

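View pics/w8.png

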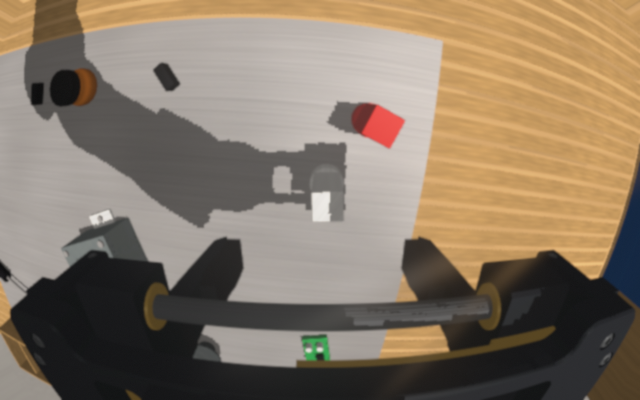

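Run:
```python
from h import *
goal([.4692,.2702,.021],96)
```

```text
t 12.25 pos [0.4708 0.268  0.151 ] rot [-5.070e-02  9.987e-01 -4.000e-04 -0.000e+00] F [0.4  0.46 0.36] op 1.0 q [-0.43  0.72 -0.29  1.9   0.35  0.58  0.73]
GOAL [0.0013, 0.0025, 0.13] [-0.04, -0.0, -0.19]
```

Call:
carry_out([
  [0.001,0.002,0.02,0,0,0],
  [0.001,0.002,0.05,0,0,0],
  [0.001,0.002,0.08,0,0,0],
  [0.001,0.002,0.105,0,0,0],
  [0.001,0.002,0.12,0,0,0],
  [0.001,0.002,0.127,0,0,0],
  [0.001,0.002,0.13,0,0,0],
  [0.001,0.002,0.13,0,0,0],
  [0.001,0.002,0.13,0,0,0],
])

```text
clock: 13.15
tool_pos: [0.4695, 0.2715, 0.022]
eef_rot: [-0.052, 0.999, 0.0, 0.001]
contact_force: [0.3, -0.0, -0.8]
opening: 0.995
```

Call:
carry_out([
  [0,0,0,0,0,0],
  [0,0,0,0,0,0],
  [0,0,0,0,0,0],
  [0,0,0,0,0,0],
  [0,0,0,0,0,0],
  [0,0,0,0,0,0],
  [0,0,0,0,0,0],
  [0,0,0,0,0,0],
  [0,0,0,0,0,0],
], fingers=255, grip_force=45)

```text
clock: 14.05
tool_pos: [0.4689, 0.2713, 0.0212]
eef_rot: [-0.052, 0.999, -0.0, -0.0]
contact_force: [-0.5, 0.2, -0.2]
opening: 0.27
```

Run:
```python
from h import *
for i in range(3): st(); p=r.snapshot('wrist')
```

```text
t 14.05 pos [0.4689 0.2713 0.0212] rot [-0.052   0.9986 -0.     -0.    ] F [-0.54  0.24 -0.18] op 0.27 q [-0.52  0.94 -0.15  1.95  0.44  0.29  0.64]
t 14.1 pos [0.4689 0.2713 0.0212] rot [-0.0519  0.9987 -0.     -0.    ] F [-0.39 -0.    1.16] op 0.271 q [-0.52  0.94 -0.15  1.95  0.44  0.29  0.64]
t 14.15 pos [0.4689 0.2713 0.0212] rot [-0.0519  0.9987 -0.     -0.    ] F [-0.64 -0.11 -0.66] op 0.265 q [-0.52  0.94 -0.15  1.95  0.44  0.29  0.64]
```

Call:
carry_out([
  [0,0,-0.01,0,0,0],
  [0,0,-0.04,0,0,0],
  [0,0,-0.08,0,0,0],
  [0,0,-0.12,0,0,0],
  [0,0,-0.13,0,0,0],
  [0,0,-0.13,0,0,0],
  [0,0,-0.13,0,0,0],
])

```text
clock: 14.9
tool_pos: [0.4682, 0.2705, 0.1502]
eef_rot: [-0.052, 0.999, -0.001, -0.001]
contact_force: [0.1, -0.0, -2.3]
opening: 0.269
```

Run:
```python
from h import *
s=st(); p=r.snapshot('wrist'); save(p,'w9')
goal([.5975,.018,.15],110.3)
```

```text
t 14.9 pos [0.4682 0.2705 0.1502] rot [-5.190e-02  9.987e-01 -6.000e-04 -8.000e-04] F [ 0.13 -0.04 -2.3 ] op 0.269 q [-0.43  0.72 -0.29  1.9   0.36  0.58  0.72]
t 14.95 pos [0.4679 0.2704 0.1497] rot [-5.200e-02  9.986e-01 -9.000e-04 -1.300e-03] F [ 0.39 -0.06 -1.76] op 0.271 q [-0.43  0.72 -0.29  1.9   0.36  0.58  0.72]
GOAL [-0.1027, -0.2645, -0.0001] [-0.08, -0.17, -14.34]
```

View pics/w9.png

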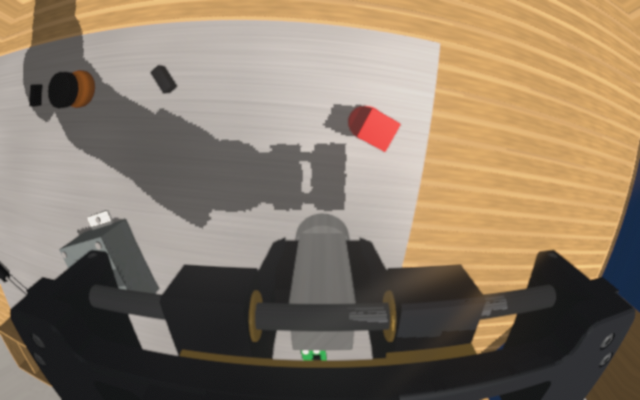

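Call:
carry_out([
  [-0.014,-0.036,0,0,0,-3],
  [-0.028,-0.073,0,0,0,-6],
  [-0.043,-0.11,0,0,0,-9],
  [-0.058,-0.15,0,0,0,-12],
  [-0.073,-0.19,0,0,0,-14.3],
  [-0.088,-0.226,0,0,0,-14.3],
  [-0.097,-0.25,0,0,0,-14.3],
  [-0.1027,-0.2645,0,0,0,-14.3],
  [-0.1027,-0.2645,0,0,0,-14.3],
  [-0.1027,-0.2645,0,0,0,-14.3],
  [-0.1027,-0.2645,0,0,0,-14.3],
])

```text
clock: 16.05
tool_pos: [0.5975, 0.0217, 0.151]
eef_rot: [-0.178, 0.984, 0.001, -0.0]
contact_force: [-0.7, -0.5, -1.2]
opening: 0.269
```

Run:
```python
from h import *
for i in range(3): s=st(); p=r.snapshot('wrist')
save(p,'w10')
goal([.5975,.018,.103],110.3)
p=r.snapshot('side'); cv2.imwrite('pics/s2.png',cv2.resize(p['img'][80:260,230:410],(600,600),interpolation=cv2.INTER_CUBIC))
```

```text
t 16.05 pos [0.5975 0.0217 0.151 ] rot [-1.776e-01  9.841e-01  1.000e-03 -4.000e-04] F [-0.67 -0.55 -1.22] op 0.269 q [ 0.14  0.79 -0.44  1.72  0.47  0.73  1.38]
t 16.1 pos [0.5977 0.0215 0.1512] rot [-1.776e-01  9.841e-01  8.000e-04 -2.000e-04] F [ 0.35  0.08 -2.09] op 0.27 q [ 0.14  0.79 -0.44  1.72  0.47  0.73  1.38]
t 16.15 pos [0.5979 0.0211 0.1513] rot [-1.774e-01  9.841e-01  5.000e-04 -1.000e-04] F [ 0.66  0.28 -2.06] op 0.268 q [ 0.14  0.79 -0.44  1.72  0.47  0.73  1.38]
t 16.2 pos [0.598  0.0206 0.1514] rot [-1.772e-01  9.842e-01  4.000e-04 -0.000e+00] F [-0.04 -0.08 -1.79] op 0.268 q [ 0.14  0.79 -0.44  1.72  0.47  0.73  1.38]
GOAL [0.0014, -0.0023, 0.0484] [0.04, 0.0, 0.11]
```

View pics/s2.png

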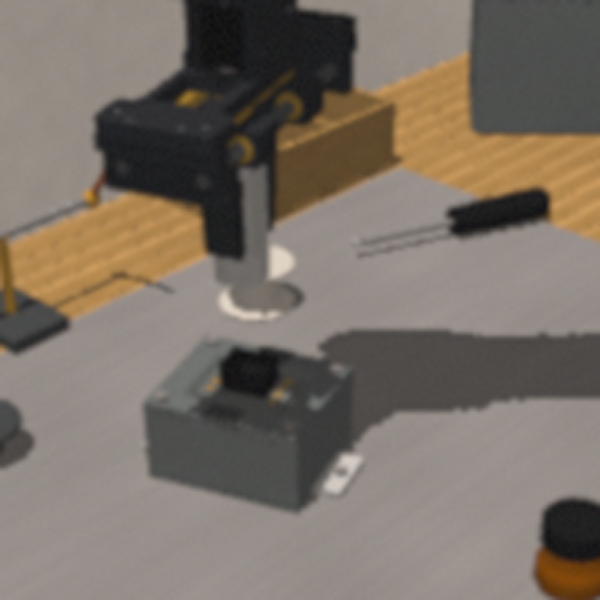

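View pics/w10.png

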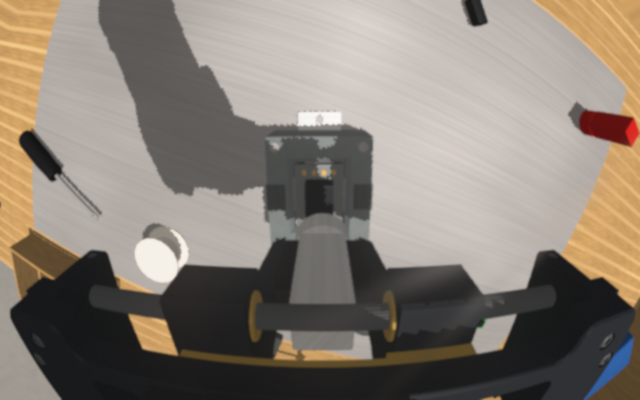

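Call:
carry_out([
  [0.0005,-0.001,0.02,0,0,0],
  [0.0005,-0.001,0.035,0,0,0],
  [0.0005,-0.001,0.044,0,0,0],
  [0.0005,-0.001,0.048,0,0,0],
  [0.0005,-0.001,0.048,0,0,0],
  [0.0005,-0.001,0.048,0,0,0],
  [0.0005,-0.001,0.048,0,0,0],
  [0.0005,-0.001,0.048,0,0,0],
])

```text
clock: 17.05
tool_pos: [0.5987, 0.0178, 0.1037]
eef_rot: [-0.176, 0.984, -0.0, 0.001]
contact_force: [-0.5, 0.4, -1.4]
opening: 0.27
```

Run:
```python
from h import *
for i in range(3): s=st(); p=r.snapshot('wrist')
save(p,'w11')
a=rect(p,s,*s['tool_pos'][:2],.055,.06,600,ang=20.3)
cv2.imwrite('pics/r11.png',a)
goal([.5975,.018,.103],110.3)
p=r.snapshot('side'); cv2.imwrite('pics/s3.png',cv2.resize(p['img'][120:240,250:370],(600,600),interpolation=cv2.INTER_CUBIC))
```

```text
t 17.05 pos [0.5987 0.0178 0.1037] rot [-1.758e-01  9.844e-01 -0.000e+00  5.000e-04] F [-0.51  0.44 -1.36] op 0.27 q [ 0.12  0.86 -0.4   1.75  0.52  0.64  1.35]
t 17.1 pos [0.5987 0.0178 0.1037] rot [-1.758e-01  9.844e-01  0.000e+00  4.000e-04] F [-1.13 -0.08 -2.05] op 0.27 q [ 0.12  0.86 -0.4   1.75  0.52  0.64  1.35]
t 17.15 pos [0.5986 0.0178 0.1036] rot [-1.758e-01  9.844e-01  0.000e+00  3.000e-04] F [ 0.85  0.63 -2.51] op 0.268 q [ 0.12  0.86 -0.4   1.75  0.52  0.64  1.35]
t 17.2 pos [0.5985 0.0178 0.1035] rot [-1.758e-01  9.844e-01  0.000e+00  3.000e-04] F [ 0.21 -0.25 -2.01] op 0.268 q [ 0.12  0.86 -0.4   1.75  0.52  0.64  1.35]
GOAL [0.0009, 0.0006, 0.0005] [-0.0, 0.03, -0.05]
```

View pics/r11.png

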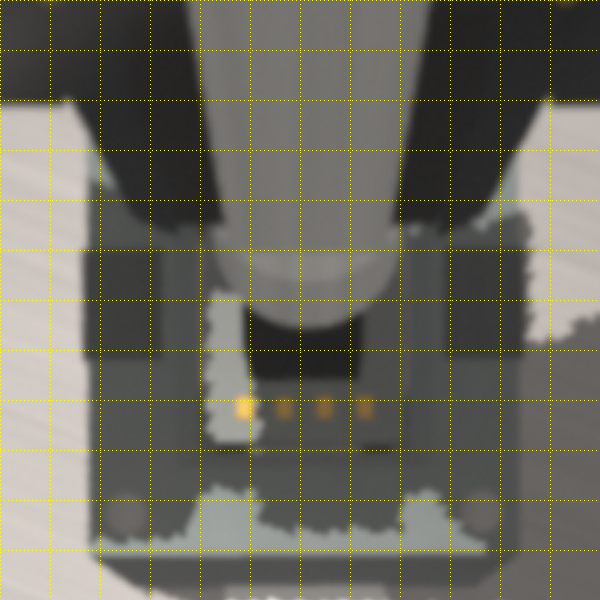

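View pics/s3.png

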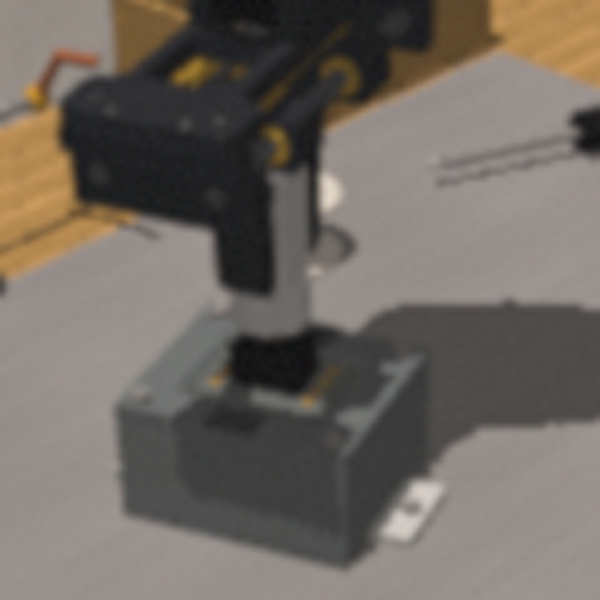

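Call:
carry_out([
  [0.0009,0.0004,0.002,0,0,0],
  [0.0009,0.0004,0.004,0,0,0],
  [0.0009,0.0004,0.006,0,0,0],
  [0.0009,0.0004,0.007,0,0,0],
  [0.0009,0.0004,0.008,0,0,0],
  [0.0009,0.0004,0.008,0,0,0],
])

```text
clock: 17.85
tool_pos: [0.5973, 0.0178, 0.095]
eef_rot: [-0.176, 0.984, 0.0, -0.0]
contact_force: [-0.2, -0.2, -2.7]
opening: 0.271
```

Call:
carry_out([
  [0,0,0.001,0,0,0],
  [0,0,0.002,0,0,0],
  [0,0,0.002,0,0,0],
])

```text
clock: 18.15
tool_pos: [0.5974, 0.0179, 0.0932]
eef_rot: [-0.176, 0.984, 0.0, 0.0]
contact_force: [-0.2, 0.4, -1.2]
opening: 0.275
```

Call:
carry_out([
  [0,0,0.001,0,0,0],
  [0,0,0.002,0,0,0],
  [0,0,0.002,0,0,0],
])

```text
clock: 18.45
tool_pos: [0.5976, 0.0179, 0.0915]
eef_rot: [-0.176, 0.984, -0.0, 0.0]
contact_force: [0.1, -0.9, 0.5]
opening: 0.268
```

Call:
carry_out([
  [0,0,0.0005,0,0,0],
  [0,0,0.001,0,0,0],
  [0,0,0.001,0,0,0],
])

```text
clock: 18.75
tool_pos: [0.5978, 0.0179, 0.0907]
eef_rot: [-0.176, 0.984, -0.0, 0.0]
contact_force: [-1.0, -1.1, 6.7]
opening: 0.266
```

Call:
carry_out([
  [0,0,0.0005,0,0,0],
  [0,0,0.001,0,0,0],
  [0,0,0.001,0,0,0],
])

```text
clock: 19.05
tool_pos: [0.5976, 0.0179, 0.0891]
eef_rot: [-0.176, 0.984, 0.0, 0.0]
contact_force: [-0.3, -0.7, 1.1]
opening: 0.269
```

Call:
carry_out([
  [0,0,0.0005,0,0,0],
  [0,0,0.001,0,0,0],
  [0,0,0.001,0,0,0],
])

```text
clock: 19.35
tool_pos: [0.5975, 0.0179, 0.0882]
eef_rot: [-0.176, 0.984, 0.0, 0.0]
contact_force: [0.4, 0.8, 3.2]
opening: 0.266
```

Call:
carry_out([
  [0,0,0.0005,0,0,0],
  [0,0,0.001,0,0,0],
  [0,0,0.001,0,0,0],
])

```text
clock: 19.65
tool_pos: [0.5975, 0.0179, 0.0873]
eef_rot: [-0.176, 0.984, 0.0, 0.0]
contact_force: [-0.4, -1.4, 3.7]
opening: 0.268
```

Call:
carry_out([
  [0,0,0.0005,0,0,0],
  [0,0,0.001,0,0,0],
  [0,0,0.001,0,0,0],
])

```text
clock: 19.95
tool_pos: [0.597, 0.0178, 0.0859]
eef_rot: [-0.176, 0.984, 0.0, -0.0]
contact_force: [0.1, 0.2, 1.9]
opening: 0.266
```

Call:
carry_out([
  [0,0,0.0005,0,0,0],
  [0,0,0.001,0,0,0],
  [0,0,0.001,0,0,0],
])

```text
clock: 20.25
tool_pos: [0.5969, 0.0178, 0.0846]
eef_rot: [-0.176, 0.984, 0.0, -0.001]
contact_force: [-0.4, -0.0, -2.6]
opening: 0.267
```

Call:
carry_out([
  [0,0,0.0005,0,0,0],
  [0,0,0.001,0,0,0],
  [0,0,0.001,0,0,0],
])

```text
clock: 20.55
tool_pos: [0.5972, 0.0178, 0.0839]
eef_rot: [-0.176, 0.984, 0.0, -0.0]
contact_force: [0.1, 1.2, -1.8]
opening: 0.269
```

Call:
carry_out([
  [0,0,0.0005,0,0,0],
  [0,0,0.001,0,0,0],
  [0,0,0.001,0,0,0],
])

```text
clock: 20.85
tool_pos: [0.5975, 0.0179, 0.0833]
eef_rot: [-0.176, 0.984, 0.0, 0.0]
contact_force: [-0.3, -0.4, -1.6]
opening: 0.274
```

Call:
carry_out([
  [0,0,0.0005,0,0,0],
  [0,0,0.001,0,0,0],
  [0,0,0.001,0,0,0],
])

```text
clock: 21.15
tool_pos: [0.5979, 0.018, 0.0824]
eef_rot: [-0.176, 0.984, 0.0, 0.001]
contact_force: [1.1, 0.3, -1.8]
opening: 0.272
```

Call:
carry_out([
  [0,0,0.0005,0,0,0],
  [0,0,0.001,0,0,0],
  [0,0,0.001,0,0,0],
])

```text
clock: 21.45
tool_pos: [0.5979, 0.0181, 0.0814]
eef_rot: [-0.176, 0.984, 0.0, 0.001]
contact_force: [0.8, 1.1, 0.4]
opening: 0.269
```

Call:
carry_out([
  [0,0,0.0005,0,0,0],
  [0,0,0.0005,0,0,0],
  [0,0,0.0005,0,0,0],
])

```text
clock: 21.75
tool_pos: [0.5976, 0.018, 0.0808]
eef_rot: [-0.176, 0.984, 0.0, 0.0]
contact_force: [1.2, 2.1, 0.0]
opening: 0.266
```

Call:
carry_out([
  [0,0,0.0005,0,0,0],
  [0,0,0.0005,0,0,0],
  [0,0,0.0005,0,0,0],
])

```text
clock: 22.05
tool_pos: [0.5975, 0.0179, 0.0803]
eef_rot: [-0.176, 0.984, 0.0, 0.0]
contact_force: [1.7, 0.4, 0.6]
opening: 0.269
```

Call:
carry_out([
  [0,0,0.0005,0,0,0],
  [0,0,0.0005,0,0,0],
  [0,0,0.0005,0,0,0],
])

```text
clock: 22.35
tool_pos: [0.5976, 0.018, 0.0799]
eef_rot: [-0.176, 0.984, 0.0, 0.0]
contact_force: [1.2, 0.2, 1.9]
opening: 0.267
```

Call:
carry_out([
  [0,0,0.0005,0,0,0],
  [0,0,0.0005,0,0,0],
  [0,0,0.0005,0,0,0],
])

```text
clock: 22.65
tool_pos: [0.5977, 0.018, 0.0797]
eef_rot: [-0.176, 0.984, -0.0, 0.0]
contact_force: [1.6, 0.9, 5.3]
opening: 0.269
```

Call:
carry_out([
  [0,0,0.0005,0,0,0],
  [0,0,0.0005,0,0,0],
  [0,0,0.0005,0,0,0],
])

```text
clock: 22.95
tool_pos: [0.5977, 0.018, 0.0795]
eef_rot: [-0.176, 0.984, -0.0, 0.0]
contact_force: [1.7, 1.0, 7.4]
opening: 0.269
```

Call:
carry_out([
  [0,0,0.0004,0,0,0],
  [0,0,0.0004,0,0,0],
  [0,0,0.0004,0,0,0],
])

```text
clock: 23.25
tool_pos: [0.5977, 0.018, 0.0793]
eef_rot: [-0.176, 0.984, -0.0, 0.0]
contact_force: [0.4, -0.3, 9.1]
opening: 0.271
```

Run:
```python
from h import *
F=[]
for i in range(4): F.append(st()['contact_force'][2]); p=r.snapshot('wrist')
print(np.mean(F))
```

```text
t 23.25 pos [0.5977 0.018  0.0793] rot [-1.758e-01  9.844e-01 -1.000e-04  5.000e-04] F [ 0.45 -0.29  9.08] op 0.271 q [ 0.1   0.89 -0.37  1.76  0.54  0.59  1.33]
t 23.3 pos [0.5977 0.018  0.0793] rot [-1.758e-01  9.844e-01 -1.000e-04  5.000e-04] F [1.32 0.65 8.53] op 0.267 q [ 0.1   0.89 -0.37  1.76  0.54  0.59  1.33]
t 23.35 pos [0.5977 0.018  0.0793] rot [-1.759e-01  9.844e-01 -1.000e-04  5.000e-04] F [-0.3   0.57  9.51] op 0.269 q [ 0.1   0.89 -0.37  1.76  0.54  0.59  1.33]
t 23.4 pos [0.5977 0.018  0.0793] rot [-1.759e-01  9.844e-01 -1.000e-04  5.000e-04] F [0.05 0.84 8.85] op 0.268 q [ 0.1   0.89 -0.37  1.76  0.54  0.59  1.33]
8.993497398471298
```

Call:
carry_out([
  [0,0,0.0004,0,0,0],
  [0,0,0.0004,0,0,0],
  [0,0,0.0004,0,0,0],
])

```text
clock: 23.75
tool_pos: [0.5977, 0.018, 0.0791]
eef_rot: [-0.176, 0.984, -0.0, 0.0]
contact_force: [0.4, -0.8, 9.4]
opening: 0.269
```

Run:
```python
from h import *
F=[]
for i in range(4): F.append(st()['contact_force'][2]); p=r.snapshot('wrist')
print(np.mean(F))
```

```text
t 23.75 pos [0.5977 0.018  0.0791] rot [-1.758e-01  9.844e-01 -1.000e-04  5.000e-04] F [ 0.4  -0.85  9.45] op 0.269 q [ 0.1   0.89 -0.37  1.76  0.54  0.59  1.33]
t 23.8 pos [0.5977 0.018  0.0791] rot [-1.758e-01  9.844e-01 -1.000e-04  6.000e-04] F [ 0.27  0.06 10.69] op 0.267 q [ 0.1   0.89 -0.37  1.76  0.54  0.59  1.33]
t 23.85 pos [0.5977 0.018  0.0791] rot [-1.758e-01  9.844e-01 -1.000e-04  5.000e-04] F [-0.93  0.89 11.11] op 0.268 q [ 0.1   0.89 -0.37  1.76  0.54  0.59  1.33]
t 23.9 pos [0.5977 0.018  0.0791] rot [-1.758e-01  9.844e-01 -1.000e-04  5.000e-04] F [1.15 0.12 9.25] op 0.271 q [ 0.1   0.89 -0.37  1.76  0.54  0.59  1.33]
10.124382942992268
```

Call:
carry_out([
  [0,0,0.0003,0,0,0],
  [0,0,0.0006,0,0,0],
  [0,0,0.0006,0,0,0],
])

```text
clock: 24.25
tool_pos: [0.5978, 0.018, 0.0788]
eef_rot: [-0.176, 0.984, -0.0, 0.001]
contact_force: [-0.4, 0.3, 12.6]
opening: 0.265
```

Run:
```python
from h import *
F=[]
for i in range(4): F.append(st()['contact_force'][2]); p=r.snapshot('wrist')
print(np.mean(F)); save(p,'w12')
```

```text
t 24.25 pos [0.5978 0.018  0.0788] rot [-1.758e-01  9.844e-01 -2.000e-04  6.000e-04] F [-0.41  0.32 12.57] op 0.265 q [ 0.1   0.9  -0.37  1.76  0.54  0.59  1.33]
t 24.3 pos [0.5977 0.018  0.0788] rot [-1.759e-01  9.844e-01 -2.000e-04  6.000e-04] F [-0.61  0.97 13.61] op 0.271 q [ 0.1   0.89 -0.37  1.76  0.54  0.59  1.33]
t 24.35 pos [0.5977 0.018  0.0788] rot [-1.758e-01  9.844e-01 -2.000e-04  6.000e-04] F [ 0.29  1.27 12.49] op 0.269 q [ 0.1   0.89 -0.37  1.76  0.54  0.59  1.33]
t 24.4 pos [0.5977 0.018  0.0788] rot [-1.758e-01  9.844e-01 -2.000e-04  6.000e-04] F [-0.91  0.65 12.77] op 0.271 q [ 0.1   0.9  -0.37  1.76  0.54  0.59  1.33]
12.861441231991119
```

Call:
carry_out([
  [0,0,0.0003,0,0,0],
  [0,0,0.0003,0,0,0],
  [0,0,0.0003,0,0,0],
])

```text
clock: 24.75
tool_pos: [0.5977, 0.018, 0.0786]
eef_rot: [-0.176, 0.984, -0.0, 0.001]
contact_force: [-1.6, -0.0, 14.4]
opening: 0.269
```

Call:
carry_out([
  [0,0,-0.0005,0,0,0],
  [0,0,-0.001,0,0,0],
  [0,0,-0.0015,0,0,0],
  [0,0,-0.0015,0,0,0],
])

```text
clock: 25.15
tool_pos: [0.5977, 0.018, 0.0794]
eef_rot: [-0.176, 0.984, -0.0, 0.001]
contact_force: [0.3, -0.2, 7.1]
opening: 0.267
```

Call:
carry_out([
  [0,0,-0.0005,0,0,0],
  [0,0,-0.001,0,0,0],
  [0,0,-0.001,0,0,0],
])

```text
clock: 25.45
tool_pos: [0.5977, 0.018, 0.0798]
eef_rot: [-0.176, 0.984, 0.0, 0.0]
contact_force: [2.2, 1.0, 4.8]
opening: 0.271
```

Call:
carry_out([
  [0,0,-0.0005,0,0,0],
  [0,0,-0.0005,0,0,0],
  [0,0,-0.0005,0,0,0],
])

```text
clock: 25.75
tool_pos: [0.5972, 0.0178, 0.0799]
eef_rot: [-0.176, 0.984, 0.0, -0.0]
contact_force: [1.4, 0.7, 3.5]
opening: 0.266
```

Call:
carry_out([
  [0,0,-0.0005,0,0,0],
  [0,0,-0.0005,0,0,0],
  [0,0,-0.0005,0,0,0],
])

```text
clock: 26.05
tool_pos: [0.5963, 0.0174, 0.08]
eef_rot: [-0.176, 0.984, -0.0, -0.001]
contact_force: [-0.2, -0.6, -1.2]
opening: 0.27
```

Call:
carry_out([
  [0,0,-0.0005,0,0,0],
  [0,0,-0.0005,0,0,0],
  [0,0,-0.0005,0,0,0],
])

```text
clock: 26.35
tool_pos: [0.5968, 0.0176, 0.0807]
eef_rot: [-0.176, 0.984, -0.0, -0.001]
contact_force: [0.6, 0.2, -1.8]
opening: 0.27
```

Call:
carry_out([
  [0,0,-0.0005,0,0,0],
  [0,0,-0.0005,0,0,0],
  [0,0,-0.0005,0,0,0],
])

```text
clock: 26.65
tool_pos: [0.5974, 0.0179, 0.0815]
eef_rot: [-0.176, 0.984, 0.0, -0.0]
contact_force: [-0.4, 0.5, -2.3]
opening: 0.266
```

Call:
carry_out([
  [0,0,-0.01,0,0,0],
  [0,0,-0.04,0,0,0],
  [0,0,-0.08,0,0,0],
  [0,0,-0.09,0,0,0],
  [0.02,0,-0.09,0,0,0],
  [0.04,0,-0.09,0,0,0],
  [0.05,0,-0.09,0,0,0],
  [0.05,0,-0.09,0,0,0],
  [0.05,0,-0.09,0,0,0],
  [0.05,0,-0.09,0,0,0],
])

```text
clock: 27.65
tool_pos: [0.5516, 0.0012, 0.1715]
eef_rot: [-0.176, 0.984, 0.0, 0.001]
contact_force: [0.7, -0.1, -1.9]
opening: 0.273
```

Run:
```python
from h import *
s=st(); p=r.snapshot('wrist'); save(p,'w13')
a=rect(p,s,.5975,.018,.055,.06,800,ang=20.3)
a=a[100:700]
cv2.imwrite('pics/r13.png',a)
p=r.snapshot('side'); print([(np.round(d['xyz'],4).tolist(),round(d['p'],2)) for d in r.spot_point(p,'module_mid')])
cv2.imwrite('pics/s4.png',cv2.resize(p['img'][150:240,260:350],(600,600),interpolation=cv2.INTER_CUBIC))
```

```text
t 27.65 pos [0.5516 0.0012 0.1715] rot [-1.760e-01  9.844e-01  3.000e-04  8.000e-04] F [ 0.68 -0.13 -1.95] op 0.273 q [ 0.18  0.72 -0.45  1.85  0.47  0.68  1.38]
[([0.5969, 0.0172, 0.0462], 0.69)]
```

View pics/r13.png

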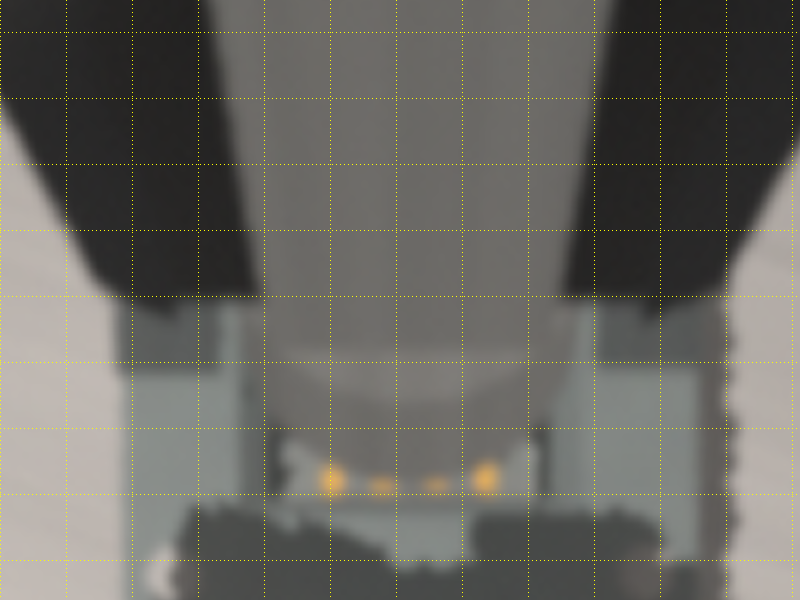

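View pics/s4.png

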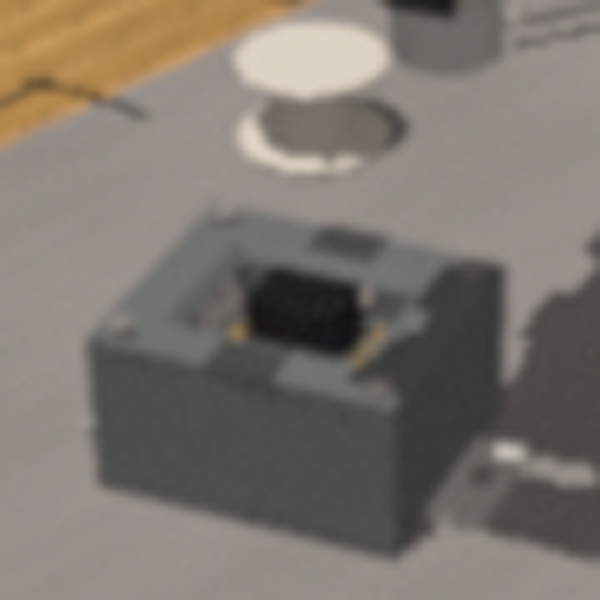

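Call:
carry_out([
  [-0.03,0,-0.01,0,0,0],
  [-0.06,0,-0.01,0,0,0],
  [-0.09,0,-0.01,0,0,0],
  [-0.12,0,-0.01,0,0,0],
  [-0.12,0,-0.01,0,0,0],
  [-0.12,0,-0.01,0,0,0],
  [-0.12,0,-0.01,0,0,0],
])

```text
clock: 28.5
tool_pos: [0.6619, 0.0415, 0.1811]
eef_rot: [-0.176, 0.984, -0.0, -0.001]
contact_force: [0.3, 0.1, -1.7]
opening: 0.27
```

Run:
```python
from h import *
s=st(); p=r.snapshot('wrist'); save(p,'w14')
print([(np.round(d['xyz'],4).tolist(),round(d['p'],2)) for d in r.spot_point(p,'module_mid')])
a=rect(p,s,.5975,.018,.036,.04,600,ang=20.3)
cv2.imwrite('pics/r14.png',a)
```

```text
t 28.5 pos [0.6619 0.0415 0.1811] rot [-1.758e-01  9.844e-01 -3.000e-04 -1.000e-03] F [ 0.35  0.06 -1.75] op 0.27 q [ 0.1   0.84 -0.46  1.48  0.43  0.92  1.44]
[([0.5936, 0.0205, 0.0486], 0.95)]
```

View pics/r14.png

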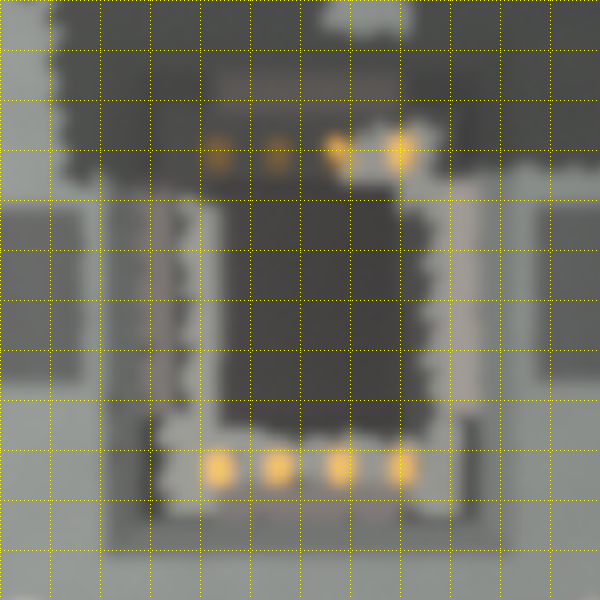

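Run:
```python
from h import *
s=st(); p=r.snapshot('wrist')
a=rect(p,s,.5975,.018,.036,.04,1200,ang=20.3)[60:460,250:950]
g=np.clip((a.astype(float)-30)*2.2,0,255).astype(np.uint8)
cv2.imwrite('pics/r15.png',g)
```

```text
t 28.6 pos [0.6622 0.0413 0.1814] rot [-1.757e-01  9.844e-01 -3.000e-04 -6.000e-04] F [ 0.03 -1.01 -2.67] op 0.27 q [ 0.1   0.84 -0.46  1.48  0.43  0.92  1.44]
```

View pics/r15.png

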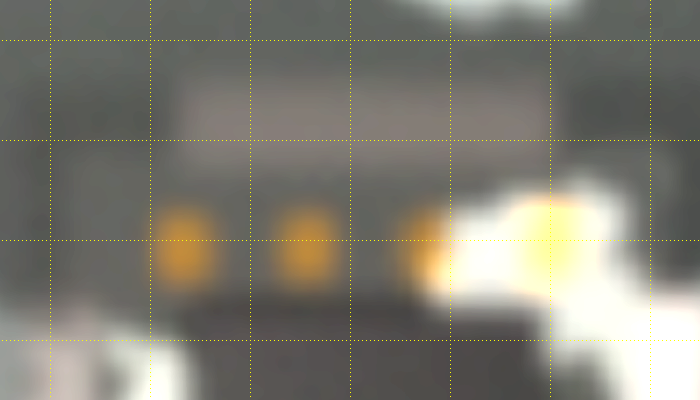

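Run:
```python
from h import *
goal([.4695,.2713,.1],96)
```

```text
t 28.65 pos [0.6623 0.0414 0.1816] rot [-1.757e-01  9.844e-01 -2.000e-04 -4.000e-04] F [-0.32  0.03 -2.74] op 0.268 q [ 0.1   0.84 -0.46  1.48  0.43  0.92  1.44]
GOAL [0.1014, 0.2825, 0.0816] [-0.03, -0.05, 14.24]
```

Call:
carry_out([
  [0.012,0.03,0,0,0,3],
  [0.024,0.067,0,0,0,6],
  [0.038,0.105,0,0,0,9],
  [0.052,0.145,0,0,0,12],
  [0.066,0.185,0,0,0,14.2],
  [0.08,0.225,0,0,0,14.2],
  [0.092,0.258,0.02,0,0,14.2],
  [0.1014,0.2825,0.05,0,0,14.2],
  [0.1014,0.2825,0.08,0,0,14.2],
  [0.1014,0.2825,0.08,0,0,14.2],
  [0.1014,0.2825,0.08,0,0,14.2],
])

```text
clock: 29.75
tool_pos: [0.4705, 0.2713, 0.102]
eef_rot: [-0.052, 0.999, -0.0, 0.0]
contact_force: [0.4, -0.2, -1.6]
opening: 0.273
```

Call:
carry_out([
  [0,0,0,0,0,0],
  [0,0,0,0,0,0],
  [0,0,0,0,0,0],
  [0,0,0,0,0,0],
])

```text
clock: 30.15
tool_pos: [0.4706, 0.2719, 0.1022]
eef_rot: [-0.052, 0.999, 0.0, 0.001]
contact_force: [-0.6, 0.8, -2.7]
opening: 0.265
```

Run:
```python
from h import *
goal([.4695,.2713,.0235],96)
```

```text
t 30.15 pos [0.4706 0.2719 0.1022] rot [-5.240e-02  9.986e-01  3.000e-04  5.000e-04] F [-0.6   0.77 -2.67] op 0.265 q [-0.45  0.8  -0.27  1.92  0.43  0.47  0.65]
GOAL [0.0013, -0.0005, 0.0787] [0.03, 0.06, 0.01]
```

Call:
carry_out([
  [0,0,0.03,0,0,0],
  [0,0,0.055,0,0,0],
  [0,0,0.07,0,0,0],
  [0,0,0.077,0,0,0],
  [0,0,0.078,0,0,0],
  [0,0,0.078,0,0,0],
  [0,0,0.078,0,0,0],
  [0,0,0.078,0,0,0],
])

```text
clock: 30.95
tool_pos: [0.4706, 0.2723, 0.0243]
eef_rot: [-0.053, 0.999, 0.0, 0.001]
contact_force: [0.0, 0.1, -2.3]
opening: 0.265
```

Call:
carry_out([
  [0,0,0.001,0,0,0],
  [0,0,0.002,0,0,0],
  [0,0,0.002,0,0,0],
  [0,0,0.002,0,0,0],
])

```text
clock: 31.35
tool_pos: [0.4701, 0.272, 0.0215]
eef_rot: [-0.053, 0.999, -0.0, -0.0]
contact_force: [-0.4, -0.6, -2.3]
opening: 0.265
```

Call:
carry_out([
  [0,0,0.0005,0,0,0],
  [0,0,0.0005,0,0,0],
  [0,0,0.0005,0,0,0],
  [0,0,0.0005,0,0,0],
])

```text
clock: 31.75
tool_pos: [0.4701, 0.2721, 0.0212]
eef_rot: [-0.053, 0.999, 0.0, 0.0]
contact_force: [-0.8, -0.8, 2.0]
opening: 0.268
```

Contact with the bench (about +4 N against the baseline). Releasing and going straight up.

Call:
carry_out([
  [0,0,0,0,0,0],
  [0,0,0,0,0,0],
  [0,0,0,0,0,0],
  [0,0,0,0,0,0],
  [0,0,0,0,0,0],
  [0,0,0,0,0,0],
  [0,0,0,0,0,0],
  [0,0,0,0,0,0],
], fingers=0)

```text
clock: 32.55
tool_pos: [0.4701, 0.272, 0.021]
eef_rot: [-0.053, 0.999, 0.0, 0.0]
contact_force: [0.6, 0.1, -0.4]
opening: 0.969
```

Call:
carry_out([
  [0,0,-0.01,0,0,0],
  [0,0,-0.03,0,0,0],
  [0,0,-0.07,0,0,0],
  [0,0,-0.12,0,0,0],
  [0,0,-0.17,0,0,0],
  [0,0,-0.2,0,0,0],
  [0,0,-0.2,0,0,0],
  [0,0,-0.2,0,0,0],
])

```text
clock: 33.35
tool_pos: [0.4702, 0.2717, 0.2218]
eef_rot: [-0.053, 0.999, 0.0, 0.001]
contact_force: [1.0, -0.5, 0.0]
opening: 0.997
```

Run:
```python
from h import *
s=st(); p=r.snapshot('wrist'); save(p,'w16')
for n in ['pusher_mid','module_mid']: print([(np.round(d['xyz'],4).tolist(),round(d['p'],2)) for d in r.spot_point(p,n)])
p=r.snapshot('side'); save(p,'s5')
for n in ['pusher_mid','module_mid']: print([(np.round(d['xyz'],4).tolist(),round(d['p'],2)) for d in r.spot_point(p,n)])
```

```text
t 33.35 pos [0.4702 0.2717 0.2218] rot [-5.270e-02  9.986e-01  2.000e-04  7.000e-04] F [ 0.96 -0.51  0.  ] op 0.997 q [-0.37  0.62 -0.39  1.83  0.33  0.75  0.74]
[([0.4052, 0.3035, 0.037], 0.75)]
[([0.5944, 0.0209, 0.0476], 0.64)]
[([0.4721, 0.2703, 0.0415], 0.91), ([0.4024, 0.3056, 0.0423], 0.86)]
[([0.5956, 0.0165, 0.0483], 0.62)]
```

View pics/s5.png

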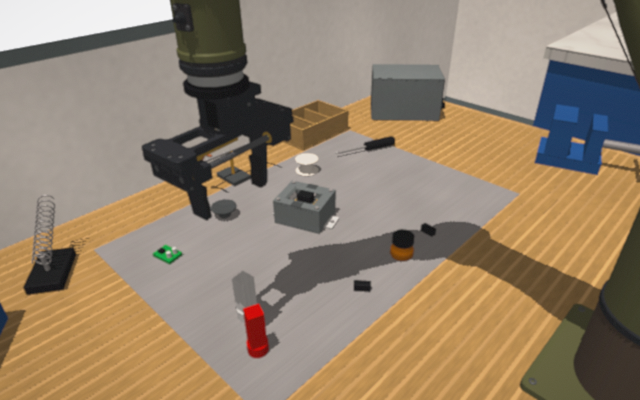

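View pics/w16.png

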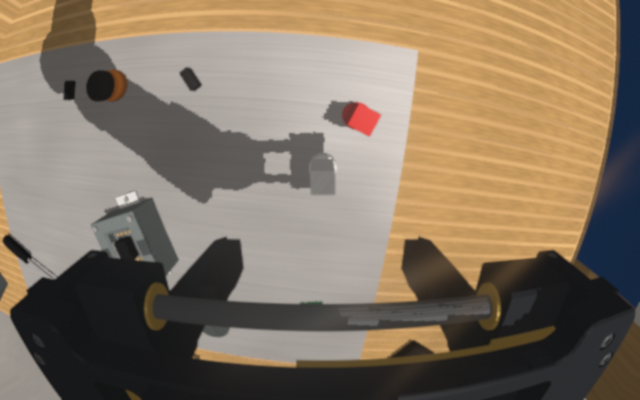

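Run:
```python
from h import *
st(); print(r.finish_job())
```

```text
t 33.65 pos [0.4695 0.2716 0.2199] rot [-5.300e-02  9.986e-01 -6.000e-04 -1.100e-03] F [0.87 0.46 0.12] op 1.001 q [-0.37  0.62 -0.39  1.83  0.33  0.75  0.74]
the job is handed in; nothing more can be done
None
```

I set the relay module loosely in the pocket, pressed it home with the aluminium pusher, and stood the pusher back upright at its old spot, about 0.28 m from the pocket. I handed the job in at 33.7 s; the hand-in gives no verdict.

**Pressing:** The side springs gave at about 8.5 N by my reading, above the stated 2 to 6 N. The catch slopes then passed, followed by about 6 mm of easy slide. Against the pad the force climbed to about 16 N with the pusher's weight taken off, the top of the home range. It stayed well short of 22 N.

**Last checks:**
- **Catches:** In the wrist picture after the press both catch tabs lay over the carrier plate ends. This is my reading of a blurred picture, because the joints cannot be read directly.
- **Module depth:** The module's centre came out 7 to 8 mm below the rim, from the pusher height and the network spots. That is past the 5.9 mm needed but near the shallow end of the range, and the spots are only good to about 4 mm.
- **Click:** I saw no separate dip in force at the click. That it is home rests on the pad's stiffness, the force and the picture.
- **Pusher:** The side camera shows it upright at about (0.472, 0.270), with its middle at z 0.0415 m. The wrist picture also shows it standing there, though the network on that picture reported only the red look-alike.
- **Other things:** Nothing else looked moved in the last pictures, and the gripper was open and clear. I did not measure the bystanders' positions again.

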